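Filter under its cover in the coder service tray

ROBOT

A 6-joint arm with a two-finger parallel gripper is mounted at the origin on the work surface. World frame = base frame: x ahead of the robot, y to its left, z up, the work surface at z = 0. Lengths are in m, angles in rad, forces in N, time in s.
With the tool pointing down it reaches from about 0.35 to 0.975 m from the base axis. Payload 4.9 kg.
Tool frame: the origin (TCP) lies midway between the tips of the shut fingers; the grasp point (between the pads) lies 19 mm behind it; z points along the fingers, y is the line along which they close (so a half turn about z gives the same grasp; the last joint's range is limited). The gripper opens to 85 mm and grips with 20 to 120 N. Pads are 22 mm wide; open, the fingers measure 114 mm over their backs; the gripper's body (76 mm by 85 mm) begins 54 mm behind the grasp point. The pads swing forward as they close: fully open they stand 13 mm farther back than shut.
Start: joints at [-1.379, 0.053, 1.613, -0, 1.476, -0.119], TCP at [0.191, -0.595, 0.231] pointing down, gripper open.
Joint ranges: [-3.01, 3.01], [-1.01, 2.22], [0.06, 2.58], [-1.02, 4.17], [0.09, 2.62], [-3.14, 3.14]. Speed limits (rad/s): [2.57, 2.57, 3.14, 3.14, 3.14, 3.14].

INTERFACE

Orientations are given as a unit quaternion [w, x, y, z].
In Python, from plant import state, grab_frame, job_done, cut_out, place_of gives the robot as it stands.
- The arm moves only by the tool jog_arm, never from a script. Its argument "motion" is text: rows parted by semicolons, each of 7 numbers parted by spaces: the opening in per cent of the stroke, from 0 (shut) to 100 (fully open), then the shift along the tool's x, y, z as a fraction of full scale, then the turn, a rotation vector about the tool's x, y, z as a fraction of full scale. A call has exactly 5 rows; each row is the pose to reach, as a shift and turn from the pose commanded when the call began, along the tool's axes at that moment; what a row does not reach only later rows make up. Full scale, the value 1, is 50 cm for a shift and 1.5 rad for a turn. A row lasts 1/8 s, in which the tool goes at most 62.5 mm and 10.7 degrees, less where a joint would pass 70% of its speed; a pose out of reach is approached as far as the arm can. A call with a number of a shift or a turn outside -1 to 1 is refused whole. A call with a gripper value outside its range is refused whole. The fingers move at their own pace and stop on an object; the grip force is fixed at half the most. Time passes only in rows, so rows that repeat a pose let the fingers close, or fill a call up. It gives the time, the measured TCP pose, the force, the opening and the grip force at its end, in the units of the state.
- state(): the state, without advancing time (a new reading comes with each control period).
- grab_frame(name): name is "side" or "top"; returns a dict with "color" (420x560x3 uint8, red, green, blue), "range_z" (420x560 float32, m along the optical axis (not along the pixel's ray), 0 where there is no reading), "intrinsics" (3x3 intrinsics, pixels), "world_from_camera" (4x4, takes a point from camera to world coordinates). Camera axes: x right, y up, looking along -z (the intrinsics and any distortion apply to the point x, -y, -z); pixel columns grow to the right and rows downward; lengths in m; the calibration is good to about 2 mm. A picture is of the moment at which its call begins.
- job_done(): hands the job in; it is judged then, once.
Trained networks look in the newest picture that a camera, given by its name, has taken for a name from the list of things; names that differ only in an ending like _2 or _b are one class to them, and where a whole thing is asked for, a point or a joint stands for the part that bears it (a point fixed in the world has none). Each returns a list of dicts, best first, with "p" (0 to 1); they miss things now and then, are a little off and sometimes report something else, mostly with a low value. They report only what shows in the picture. A call takes as long as a camera call. They do not tell look-alikes from the thing itself.
- cut_out(camera, thing): "pixels" (420x560 bool, what is visible of it).
- place_of(camera, thing): "at" ([x, y, z] in m, in world coordinates, good to about 4 mm: a listed point, or the origin of a listed thing).
The state is a dict: "time": time; "joint_pos": joint angles; "joint_vel": joint speeds; "joint_efforts": joint torques, N m; "tool_pos": TCP position; "tool_rot": TCP orientation; "contact_force": force on the tool from outside, world axes, zero at the start; "ft_torque": the same for the moment, N m; "gripper_width": opening from 0.0 (shut) to 1.0 (fully open); "grasp_force": force on a finger pad.
Only numpy, scipy, OpenCV 4.12 (cv2) and the standard library are available. Lean on these libraries where they do the work, as an engineer would, in place of code of your own. Each camera call takes 0.05 s, during which the arm holds its last target. There are 200 camera calls.

TASK

Make up the service kit for the inkjet coder: stand the fresh white filter upright in the middle of the round blue pad in the tray, let go of it, and then put the black cover, knob up, over it, so that the cover sits centred on the pad and flat on the tray with the filter inside. The filter has to go in first; leave the white cover where it is.

Things in the scene. Friction and masses are not known exactly. Their poses are not given: they have to be found in the camera images.
- white_filter_center (a point): Fresh filter: an upright white cylinder with fine grey ribs, 44 mm across, 42 mm tall, about 80 g, standing loose on the table. The point is its centre, 21 mm above its underside; z is its axis, up. A used filter of the same shape, all black, stands nearby and is not wanted.
- black_cover_knob (a point): Knob of the black cover: an upside-down cup, open below, loose on the table. Outside 84 mm, inside 76 mm across; shell 52 mm tall, 48 mm of room inside; about 220 g. On top an upright round knob, 30 mm across, 38 mm tall (whole height 90 mm). The point is on its axis, 14 mm below the knob's top, 24 mm above the shell, 76 mm above the rim it stands on; z is up.
- pad (a point): Centre of the round blue pad (100 mm across), flush in the floor of a fixed aluminium tray; the point is on the tray floor, 5 mm above the table. The tray is 190 by 320 mm (its x and y), with a rim and a partition 17 mm above the table; the bay's walls are 85 mm or more from the pad's centre. The other bay holds brass fittings up to 35 mm above the table.
- white_cover_knob (a point): Knob of the white cover, a bystander of exactly the same shape and size as the black cover, loose on the table; the point lies 76 mm above the table, as on the black one. It stays where it is.
There are look-alikes about, which are no part of the job. What is shaped like the part that bears white_filter_center but purple is not meant.

How it is judged:
By the outcome, as a careful person would: the job done as asked, in the order asked, and still so for the second after the job is handed in, with the robot touching nothing.
It also fails if it takes over 58 s, if anything falls off the work surface, if the arm or the gripper's body presses on something with over 40 N, if the wrist force passes 120 N, or if a joint passes its speed limit or range.

## Working session

There is one attempt and no reset: what is moved stays moved. The work goes in short steps, Python scripts to look and compute and a tool call to move; the robot and the scene stay as the last step left them, time stands still between calls to the robot, and variables do not carry over. Pictures are saved under pics/ and viewed, at most 10 in all, crops included, and the job is handed in when it is done.

Besides the shell and the picture viewer there is one more tool, called as name(argument=value, ...) on one line, values as JSON. jog_arm: Moves the arm, as the interface text tells. Shift numbers are shares of 50 cm and turn numbers shares of 1.5 rad, none past 1 either way. Its arguments: {"type":"object","properties":{"motion":{"type":"string"}},"required":["motion"]}

```bash
mkdir -p pics; ls
cat > h.py <<'E'
import numpy as np, cv2
from plant import state, grab_frame, job_done, cut_out, place_of
def cloud(f):
    K=np.array(f["intrinsics"]);z=f["range_z"];v,u=np.indices(z.shape)
    T=np.array(f["world_from_camera"])
    P=np.stack([(u-K[0,2])/K[0,0]*z,-(v-K[1,2])/K[1,1]*z,-z],-1)
    W=P@T[:3,:3].T+T[:3,3]; W[z==0]=np.nan; return W
E
python3 - <<'E'
from h import *
s=state();print(s["time"],s["tool_pos"],s["tool_rot"],s["gripper_width"])
for c in("top","side"):
    f=grab_frame(c);cv2.imwrite(f"pics/{c}0.png",f["color"][:,:,::-1]);np.savez(f"{c}0.npz",**f)
    for n in("white_filter_center","black_cover_knob","pad","white_cover_knob"):
        print(c,n,[(round(d["p"],2),np.round(d["at"],3).tolist()) for d in place_of(c,n)][:5])
E
```

```text
pics
0.0 [ 0.19102306 -0.59444093  0.23006793] [-1.03435665e-03  9.87949412e-01  1.54773666e-01 -4.61869650e-05] 1.0000542833160289
top white_filter_center [(0.94, [0.696, -0.103, 0.019]), (0.93, [0.641, -0.023, 0.021]), (0.88, [0.621, -0.127, 0.019]), (0.76, [0.669, -0.202, 0.02])]
top black_cover_knob [(0.86, [0.45, -0.118, 0.078])]
top pad [(0.75, [0.506, 0.154, 0.006])]
top white_cover_knob [(0.71, [0.598, -0.308, 0.074])]
side white_filter_center [(0.88, [0.64, -0.022, 0.022]), (0.73, [0.56, -0.026, 0.021]), (0.64, [0.617, -0.122, 0.018]), (0.64, [0.669, -0.202, 0.02]), (0.6, [0.7, -0.1, 0.022])]
side black_cover_knob [(0.95, [0.45, -0.113, 0.072])]
side pad [(0.69, [0.506, 0.155, 0.005])]
side white_cover_knob [(0.59, [0.601, -0.308, 0.074])]
```

View pics/top0.png

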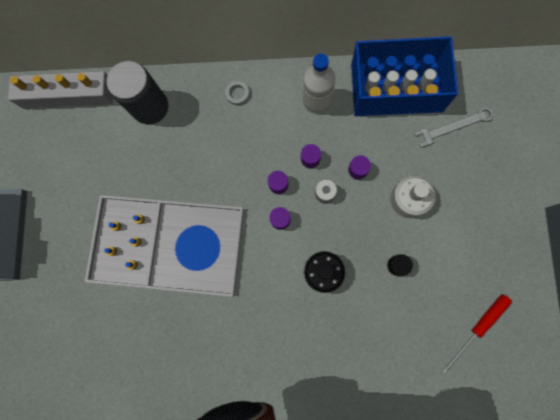

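View pics/side0.png

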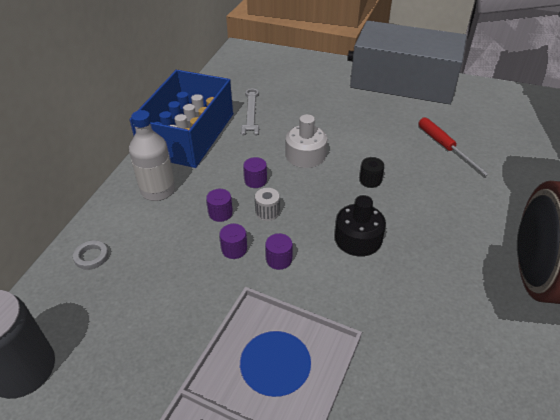

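Top picture: the filter-shaped things are the white ribbed one at (326,190), four purple ones at (311,156), (360,167), (278,182) and (280,218), and the all-black used one at (400,265). The white one at (326,190) fits: it's white with grey ribs. The black cover is at (325,271), the white cover at (415,196) and the pad at (198,247). Next I'll enlarge the filter and measure.

Run:
```python
from h import *
from scipy.optimize import least_squares
f={c:dict(np.load(f"{c}0.npz")) for c in("top","side")}
a=cv2.resize(f["top"]["color"][130:310,230:440,::-1],None,fx=2.4,fy=2.4,interpolation=cv2.INTER_CUBIC)
b=cv2.resize(f["side"]["color"][150:280,195:400,::-1],None,fx=2.2,fy=2.2,interpolation=cv2.INTER_CUBIC)
im=np.zeros((600,560,3),np.uint8);a=cv2.resize(a,(350,300));b=cv2.resize(b,(451,286));im[:300,:350]=a;im[305:591,:451]=b
cv2.imwrite("pics/crop.png",im)
def fit(P,r=None):
    c,rr=cv2.minEnclosingCircle(P[:,:2].astype(np.float32));return np.round(c,4),round(rr,4),np.round(np.median(P[:,2]),4),len(P)
for c in f:
    W=cloud(f[c]);col=f[c]["color"].astype(int)
    def near(x,y,r,z0,z1):
        return (np.hypot(W[...,0]-x,W[...,1]-y)<r)&(W[...,2]>z0)&(W[...,2]<z1)
    print(c,"table",np.nanmedian(W[near(.55,-.2,.04,-.02,.02)][:,2]))
    print(" filt top",fit(W[near(.621,-.127,.035,.037,.05)]))
    print(" knob top",fit(W[near(.45,-.116,.03,.084,.1)]))
    print(" shell top",fit(W[near(.45,-.116,.06,.046,.058)]))
    print(" wknob",fit(W[near(.6,-.308,.03,.084,.1)]))
    m=near(.506,.155,.09,-.01,.02)&(col[...,2]>col[...,0]+60)
    print(" pad",fit(W[m]),W[m].mean(0).round(4))
```

```text
top table 0.0011875132074546935
 filt top (array([ 0.6168, -0.1256]), 0.0223, np.float64(0.0432), 338)
 knob top (array([ 0.4467, -0.1144]), 0.0149, np.float64(0.0909), 189)
 shell top (array([ 0.4465, -0.1151]), 0.0413, np.float64(0.0524), 1079)
 wknob (array([ 0.5983, -0.308 ]), 0.0152, np.float64(0.0907), 192)
 pad (array([0.5069, 0.1543]), 0.0499, np.float64(0.0063), 1599) [0.5067 0.1545 0.0062]
side table -2.546307454098784e-05
 filt top (array([ 0.6166, -0.1263]), 0.0233, np.float64(0.0417), 363)
 knob top (array([ 0.4468, -0.1153]), 0.0153, np.float64(0.0895), 223)
 shell top (array([ 0.4465, -0.114 ]), 0.041, np.float64(0.0514), 986)
 wknob (array([ 0.5978, -0.3089]), 0.016, np.float64(0.0894), 139)
 pad (array([0.5064, 0.1537]), 0.0504, np.float64(0.0051), 3596) [0.506  0.1556 0.0051]
```

View pics/crop.png

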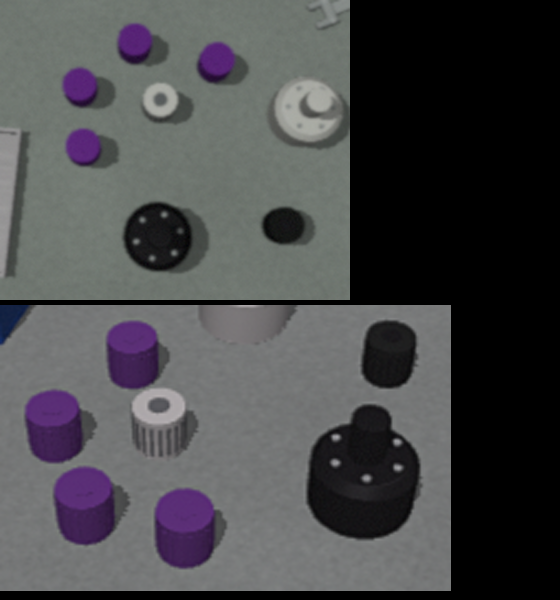

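Confirmed: the white ribbed filter stands among the purple ones, in the crop's upper panel at (160,101) and lower panel at (160,420). The black cover has its black knob up. Next, a helper for turning targets into jog numbers.

```bash
cat > go.py <<'E'
import sys
from h import *
from scipy.spatial.transform import Rotation as Ro
def go(x,y,z,yaw):
    s=state();q=np.array(s["tool_rot"]);R=Ro.from_quat(q[[1,2,3,0]])
    a=np.radians(yaw);Y=[np.cos(a),np.sin(a),0];Z=[0,0,-1];T=Ro.from_matrix(np.stack([np.cross(Y,Z),Y,Z],1))
    d=R.inv().apply(np.array([x,y,z])-s["tool_pos"])/.5
    print("t",round(s["time"],2),"at",np.round(s["tool_pos"],4),"shift",d.round(4),"turn",((R.inv()*T).as_rotvec()/1.5).round(4),"w",round(s["gripper_width"],3),"F",np.round(s["contact_force"],1),"g",round(s["grasp_force"],1))
if __name__=="__main__": go(*map(float,sys.argv[1:]))
E
python3 go.py .45 -.31 .23 -20
```

```text
t 0.5 at [ 0.1911 -0.595   0.2313] shift [ 0.6673 -0.3844  0.0026] turn [-0.      0.     -0.6073] w 1.002 F [0.2 0.2 0.7] g 0.0
```

jog_arm(motion="85 0.13 -0.08 0 0 0 -0.12; 85 0.26 -0.15 0 0 0 -0.24; 85 0.4 -0.23 0 0 0 -0.36; 85 0.53 -0.31 0 0 0 -0.48; 85 0.667 -0.384 0 0 0 -0.607")

```text
time: 1.12
tool_pos: [0.4019, -0.3618, 0.2316]
tool_rot: [0.0, 0.818, 0.575, 0.0]
contact_force: [0.9, -0.4, -0.8]
gripper_width: 0.85
grasp_force: 0.0
```

```bash
python3 go.py .617 -.126 .12 -20
```

```text
t 1.12 at [ 0.4019 -0.3618  0.2316] shift [0.5898 0.2442 0.2233] turn [0.0006 0.0003 0.0016] w 0.85 F [ 0.9 -0.4 -0.8] g 0.0
```

jog_arm(motion="85 0.12 0.05 0 0 0 0; 85 0.24 0.1 0.02 0 0 0; 85 0.35 0.15 0.07 0 0 0; 85 0.47 0.2 0.14 0 0 0; 85 0.59 0.244 0.22 0 0 0")

```text
time: 1.75
tool_pos: [0.6006, -0.1483, 0.1381]
tool_rot: [0.001, 0.82, 0.572, 0.001]
contact_force: [0.3, -0.9, 0.8]
gripper_width: 0.85
grasp_force: 0.0
```

jog_arm(motion="85 0 0 0 0 0 0; 85 0 0 0 0 0 0; 85 0 0 0 0 0 0; 85 0 0 0 0 0 0; 85 0 0 0 0 0 0")

```text
time: 2.38
tool_pos: [0.5989, -0.1505, 0.1389]
tool_rot: [0.001, 0.82, 0.572, 0.0]
contact_force: [-0.0, -0.1, 0.2]
gripper_width: 0.848
grasp_force: 0.0
```

```bash
python3 go.py .617 -.126 .006 -20
```

```text
t 2.38 at [ 0.5989 -0.1505  0.1389] shift [0.0586 0.0167 0.2659] turn [ 0.0008  0.     -0.0031] w 0.848 F [-0.  -0.1  0.2] g 0.0
```

jog_arm(motion="85 0.0586 0.0167 0 0 0 0; 85 0.0586 0.0167 0.07 0 0 0; 85 0.0586 0.0167 0.13 0 0 0; 85 0.0586 0.0167 0.13 0 0 0; 85 0.0586 0.0167 0.13 0 0 0")

```text
time: 3.0
tool_pos: [0.6175, -0.1256, 0.0745]
tool_rot: [0.001, 0.82, 0.572, 0.001]
contact_force: [0.3, 0.3, -0.6]
gripper_width: 0.85
grasp_force: 0.0
```

```bash
python3 go.py .617 -.126 .006 -20
```

```text
t 3.0 at [ 0.6175 -0.1256  0.0745] shift [-0.0012 -0.0009  0.137 ] turn [ 0.0012 -0.     -0.0025] w 0.85 F [ 0.3  0.3 -0.6] g 0.0
```

jog_arm(motion="85 -0.0012 -0.0009 0.05 0 0 0; 85 -0.0012 -0.0009 0.09 0 0 0; 85 -0.0012 -0.0009 0.12 0 0 0; 85 -0.0012 -0.0009 0.137 0 0 0; 85 -0.0012 -0.0009 0.137 0 0 0")

```text
time: 3.62
tool_pos: [0.6158, -0.1253, 0.0039]
tool_rot: [-0.001, 0.82, 0.572, -0.0]
contact_force: [-0.8, 0.7, 0.6]
gripper_width: 0.851
grasp_force: 0.0
```

jog_arm(motion="30 0 0 0 0 0 0; 30 0 0 0 0 0 0; 30 0 0 0 0 0 0; 30 0 0 0 0 0 0; 30 0 0 0 0 0 0")

```text
time: 4.25
tool_pos: [0.6172, -0.1258, 0.0058]
tool_rot: [0.001, 0.82, 0.572, 0.001]
contact_force: [-0.5, 1.0, 6.2]
gripper_width: 0.485
grasp_force: 60.9
```

```bash
python3 go.py .5065 .1543 .13 5
```

```text
t 4.25 at [ 0.6172 -0.1258  0.0058] shift [ 0.4493 -0.4006 -0.2491] turn [ 1.400e-03  2.000e-04 -2.932e-01] w 0.485 F [-0.5  1.   6.2] g 60.9
```

jog_arm(motion="30 0 0 -0.05 0 0 0; 30 0 0 -0.15 0 0 0; 30 0 0 -0.24 0 0 0; 30 0.1 -0.09 -0.249 0 0 -0.06; 30 0.2 -0.18 -0.249 0 0 -0.12")

```text
time: 4.88
tool_pos: [0.5695, -0.0088, 0.1296]
tool_rot: [0.0, 0.765, 0.644, 0.0]
contact_force: [-0.1, 0.8, -1.0]
gripper_width: 0.491
grasp_force: 60.9
```

```bash
python3 go.py .5065 .1543 .13 5
```

```text
t 4.88 at [ 0.5695 -0.0088  0.1296] shift [ 0.2999 -0.1798 -0.0008] turn [ 0.0007 -0.0002 -0.1725] w 0.491 F [-0.1  0.8 -1. ] g 60.9
```

jog_arm(motion="30 0.1 -0.06 0 0 0 -0.06; 30 0.2 -0.12 0 0 0 -0.12; 30 0.3 -0.18 0 0 0 -0.172; 30 0.3 -0.18 0 0 0 -0.172; 30 0.3 -0.18 0.05 0 0 -0.172")

```text
time: 5.5
tool_pos: [0.5084, 0.1541, 0.1056]
tool_rot: [0.002, 0.676, 0.737, 0.002]
contact_force: [-0.0, 0.2, -0.8]
gripper_width: 0.493
grasp_force: 60.9
```

Run:
```python
from h import *
from go import go
go(.5065,.1543,.011,5)
o=[]
for c in("top","side"):
    f=grab_frame(c);W=cloud(f);x,y=state()["tool_pos"][:2]
    v,u=np.where((np.hypot(W[...,0]-.5065,W[...,1]-.1543)<.09));
    o.append(cv2.resize(f["color"][max(0,v.min()-60):v.max()+30,max(0,u.min()-30):u.max()+30,::-1],(400,400)))
    m=(np.hypot(W[...,0]-.5065,W[...,1]-.1543)<.05)&(f["color"].min(-1)>140)&(W[...,2]>.02)
    print(c,m.sum(),W[m].mean(0),W[m].min(0),W[m].max(0))
cv2.imwrite("pics/g1.png",np.hstack(o))
```

```text
t 5.5 at [0.5084 0.1541 0.1056] shift [ 0.0008 -0.0046  0.1892] turn [ 0.003   0.0002 -0.0005] w 0.493 F [-0.   0.2 -0.8] g 60.9
top 36 [0.50103213 0.14265277 0.1425858 ] [0.49205838 0.13941696 0.13988414] [0.51037888 0.14782811 0.1453824 ]
side 1023 [0.50471755 0.16486075 0.15455612] [0.47716935 0.13719418 0.09361728] [0.53887535 0.19009966 0.29734756]
```

View pics/g1.png

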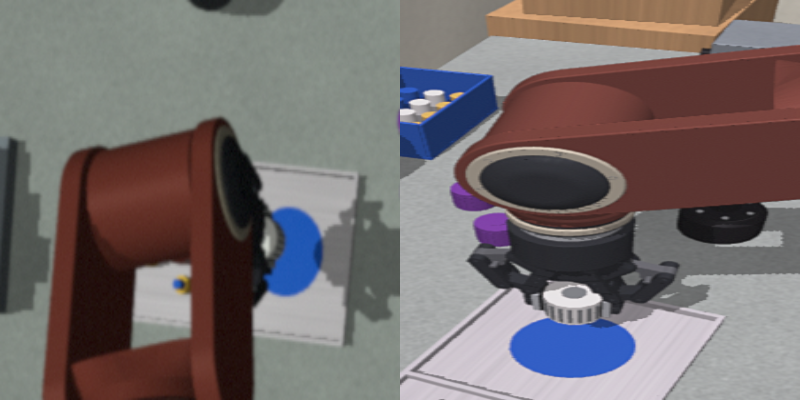

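Side view: the filter is held upright between the fingers at (572,300), above the pad at (572,345). Now lowering it.

jog_arm(motion="30 0.0008 -0.004 0.05 0.003 0 0; 30 0.0008 -0.004 0.1 0.003 0 0; 30 0.0008 -0.004 0.15 0.003 0 0; 30 0.0008 -0.004 0.175 0.003 0 0; 30 0.0008 -0.004 0.175 0.003 0 0")

```text
time: 6.22
tool_pos: [0.5044, 0.1533, 0.0159]
tool_rot: [-0.002, 0.677, 0.736, -0.002]
contact_force: [-0.7, -0.5, -0.6]
gripper_width: 0.491
grasp_force: 60.9
```

```bash
python3 go.py .5065 .1543 .011 5
```

```text
t 6.22 at [0.5044 0.1533 0.0159] shift [0.0017 0.0043 0.0098] turn [-0.0044  0.0001 -0.0018] w 0.491 F [-0.7 -0.5 -0.6] g 60.9
```

jog_arm(motion="30 0 0 0 0 0 0; 30 0 0 0 0 0 0; 30 0 0 0 0 0 0; 30 0 0 0 0 0 0; 30 0 0 0 0 0 0")

```text
time: 6.85
tool_pos: [0.505, 0.1539, 0.0167]
tool_rot: [-0.001, 0.676, 0.737, -0.002]
contact_force: [-0.2, -0.6, -1.4]
gripper_width: 0.49
grasp_force: 60.9
```

```bash
python3 go.py .5065 .1543 .011 5
```

```text
t 6.85 at [0.505  0.1539 0.0167] shift [0.0004 0.0032 0.0114] turn [-0.0029  0.     -0.0011] w 0.49 F [-0.2 -0.6 -1.4] g 60.9
```

jog_arm(motion="30 0.0004 0.003 0.004 -0.003 0 0; 30 0.0004 0.003 0.008 -0.003 0 0; 30 0.0004 0.003 0.0105 -0.003 0 0; 30 0.0004 0.003 0.0105 -0.003 0 0; 30 0.0004 0.003 0.0105 -0.003 0 0")

```text
time: 7.48
tool_pos: [0.5064, 0.1542, 0.0113]
tool_rot: [-0.0, 0.676, 0.737, 0.0]
contact_force: [-0.1, -0.5, -0.6]
gripper_width: 0.488
grasp_force: 60.9
```

```bash
python3 go.py .5065 .1543 .011 5
```

```text
t 7.47 at [0.5064 0.1542 0.0113] shift [0.0001 0.0002 0.0007] turn [ 0.     -0.     -0.0012] w 0.488 F [-0.1 -0.5 -0.6] g 60.9
```

jog_arm(motion="30 0 0 0.002 0 0 0; 30 0 0 0.003 0 0 0; 75 0 0 0.003 0 0 0; 85 0 0 0.002 0 0 0; 85 0 0 0.002 0 0 0")

```text
time: 8.1
tool_pos: [0.5063, 0.1542, 0.0102]
tool_rot: [-0.0, 0.676, 0.737, 0.0]
contact_force: [0.1, -0.0, -0.5]
gripper_width: 0.844
grasp_force: 0.0
```

jog_arm(motion="85 0 0 -0.02 0 0 0; 85 0 0 -0.1 0 0 0; 85 0 0 -0.2 0 0 0; 85 0 0 -0.3 0 0 0; 85 0 0 -0.4 0 0 0")

```text
time: 8.72
tool_pos: [0.5062, 0.1542, 0.2128]
tool_rot: [0.0, 0.676, 0.737, 0.0]
contact_force: [-0.0, 0.1, 0.2]
gripper_width: 0.852
grasp_force: 0.0
```

```bash
python3 go.py .4467 -.115 .2 -15
```

```text
t 8.72 at [0.5062 0.1542 0.2128] shift [-0.5263 -0.1646  0.0253] turn [ 7.000e-04 -2.000e-04  2.315e-01] w 0.852 F [-0.   0.1  0.2] g 0.0
```

jog_arm(motion="85 -0.11 -0.035 0.005 0 0 0.05; 85 -0.22 -0.07 0.01 0 0 0.1; 85 -0.33 -0.1 0.015 0 0 0.15; 85 -0.44 -0.135 0.02 0 0 0.19; 85 -0.526 -0.165 0.025 0 0 0.231")

```text
time: 9.35
tool_pos: [0.446, -0.1168, 0.1987]
tool_rot: [0.001, 0.794, 0.608, 0.0]
contact_force: [0.6, -0.2, -0.0]
gripper_width: 0.85
grasp_force: 0.0
```

Run:
```python
from h import *
from go import go
go(.4467,-.115,.2,-15)
f=grab_frame("top");W=cloud(f);np.savez("top1.npz",**f)
m=(np.hypot(W[...,0]-.5065,W[...,1]-.1543)<.07)&(W[...,2]>.03)&(W[...,2]<.06)
print(m.sum())
if m.sum():print(cv2.minEnclosingCircle(W[m][:,:2].astype(np.float32)),np.median(W[m][:,2]))
f=grab_frame("side");W=cloud(f)
m=(np.hypot(W[...,0]-.5065,W[...,1]-.1543)<.07)&(W[...,2]>.04)&(W[...,2]<.06)
print(m.sum())
if m.sum():print(cv2.minEnclosingCircle(W[m][:,:2].astype(np.float32)),np.median(W[m][:,2]))
```

```text
t 9.35 at [ 0.446  -0.1168  0.1987] shift [ 0.0039  0.0004 -0.0026] turn [ 0.0011  0.0002 -0.0015] w 0.85 F [ 0.6 -0.2 -0. ] g 0.0
390
((0.5065097808837891, 0.1537129431962967), 0.022453270852565765) 0.047569726924658606
819
((0.5059420466423035, 0.1528523862361908), 0.023246657103300095) 0.04649279711260812
```

The filter stands on the pad at (0.506, 0.153), with its top at 47 mm. Next I'll go down to the knob.

jog_arm(motion="85 0.003 0 0.05 0 0 0; 85 0.003 0 0.13 0 0 0; 85 0.003 0 0.18 0 0 0; 85 0.003 0 0.2 0 0 0; 85 0.003 0 0.2 0 0 0")

```text
time: 10.07
tool_pos: [0.4471, -0.1129, 0.098]
tool_rot: [-0.0, 0.793, 0.609, -0.0]
contact_force: [-0.2, -0.7, -0.5]
gripper_width: 0.85
grasp_force: 0.0
```

jog_arm(motion="85 0 0 0 0 0 0; 85 0 0 0 0 0 0; 85 0 0 0 0 0 0; 85 0 0 0 0 0 0; 85 0 0 0 0 0 0")

```text
time: 10.7
tool_pos: [0.447, -0.1134, 0.0979]
tool_rot: [0.0, 0.793, 0.609, 0.0]
contact_force: [0.3, -0.5, -0.0]
gripper_width: 0.853
grasp_force: 0.0
```

```bash
python3 go.py .4467 -.115 .058 -15
```

```text
t 10.7 at [ 0.447  -0.1134  0.0979] shift [-0.0032  0.0002  0.0798] turn [0.     0.     0.0005] w 0.853 F [ 0.3 -0.5 -0. ] g 0.0
```

jog_arm(motion="85 -0.0032 0 0.03 0 0 0; 85 -0.0032 0 0.06 0 0 0; 85 -0.0032 0 0.079 0 0 0; 85 -0.0032 0 0.079 0 0 0; 85 -0.0032 0 0.079 0 0 0")

```text
time: 11.32
tool_pos: [0.4468, -0.115, 0.0585]
tool_rot: [0.0, 0.793, 0.609, 0.0]
contact_force: [-0.2, 0.3, 0.1]
gripper_width: 0.849
grasp_force: 0.0
```

jog_arm(motion="10 0 0 0 0 0 0; 10 0 0 0 0 0 0; 10 0 0 0 0 0 0; 10 0 0 0 0 0 0; 10 0 0 0 0 0 0")

```text
time: 11.95
tool_pos: [0.4472, -0.1152, 0.059]
tool_rot: [0.001, 0.793, 0.609, 0.0]
contact_force: [-0.5, -0.3, 5.2]
gripper_width: 0.335
grasp_force: 59.6
```

```bash
python3 go.py .4467 -.115 .17 -15
```

```text
t 11.95 at [ 0.4472 -0.1152  0.059 ] shift [ 1.000e-04 -7.000e-04 -2.219e-01] turn [0.0008 0.0001 0.0005] w 0.335 F [-0.5 -0.3  5.2] g 59.6
```

jog_arm(motion="10 0 0 -0.03 0 0 0; 10 0 0 -0.08 0 0 0; 10 0 0 -0.14 0 0 0; 10 0 0 -0.2 0 0 0; 10 0 0 -0.222 0 0 0")

```text
time: 12.58
tool_pos: [0.4473, -0.1153, 0.1715]
tool_rot: [0.001, 0.793, 0.609, 0.001]
contact_force: [-0.2, -0.5, -1.7]
gripper_width: 0.333
grasp_force: 59.6
```

```bash
python3 go.py .5065 .1543 .17 5
```

```text
t 12.57 at [ 0.4473 -0.1153  0.1715] shift [ 0.5514 -0.0247  0.0026] turn [ 0.002   0.0007 -0.2322] w 0.333 F [-0.2 -0.5 -1.7] g 59.6
```

jog_arm(motion="10 0.08 -0.004 0 0 0 -0.04; 10 0.18 -0.008 0 0 0 -0.08; 10 0.29 -0.013 0 0 0 -0.13; 10 0.4 -0.018 0 0 0 -0.18; 10 0.48 -0.022 0 0 0 -0.232")

```text
time: 13.2
tool_pos: [0.4972, 0.1218, 0.1681]
tool_rot: [-0.001, 0.674, 0.739, -0.001]
contact_force: [1.3, -0.3, -2.1]
gripper_width: 0.335
grasp_force: 59.5
```

```bash
python3 go.py .5065 .1543 .13 5
```

```text
t 13.2 at [0.4972 0.1218 0.1681] shift [0.063  0.0246 0.0762] turn [-0.0014 -0.0001  0.0024] w 0.335 F [ 1.3 -0.3 -2.1] g 59.5
```

jog_arm(motion="10 0.03 0.012 0 0 0 0; 10 0.063 0.0246 0 0 0 0; 10 0.063 0.0246 0 0 0 0; 10 0.063 0.0246 0.02 0 0 0; 10 0.063 0.0246 0.02 0 0 0")

```text
time: 13.82
tool_pos: [0.5064, 0.1512, 0.1577]
tool_rot: [-0.001, 0.676, 0.737, -0.001]
contact_force: [-0.3, 0.5, -2.2]
gripper_width: 0.332
grasp_force: 59.5
```

jog_arm(motion="10 0 0 0 0 0 0; 10 0 0 0 0 0 0; 10 0 0 0 0 0 0; 10 0 0 0 0 0 0; 10 0 0 0 0 0 0")

```text
time: 14.45
tool_pos: [0.5074, 0.1522, 0.1594]
tool_rot: [0.0, 0.676, 0.737, 0.0]
contact_force: [0.5, 1.3, -0.9]
gripper_width: 0.334
grasp_force: 59.5
```

Run:
```python
from h import *
from go import go
go(.5065,.1543,.125,5)
f=grab_frame("side");W=cloud(f);z=state()["tool_pos"][2]
dark=(f["color"].max(-1)<110)
m=(np.hypot(W[...,0]-.5065,W[...,1]-.1543)<.06)&dark&(W[...,2]<z-.008)&(W[...,2]>z-.062)
P=W[m];print(m.sum(),P.min(0),P.max(0))
S=P[P[:,2]<z-.015]
# vertical shell: circle fit, known r=42
from scipy.optimize import least_squares
r=least_squares(lambda p:np.hypot(S[:,0]-p[0]-p[2]*(S[:,2]-z),S[:,1]-p[1]-p[3]*(S[:,2]-z))-.042,[.5065,.1543,0,0],loss="soft_l1",f_scale=.002);print(r.x,z)
v,u=np.where(m);cv2.imwrite("pics/c1.png",cv2.resize(f["color"][max(0,v.min()-40):v.max()+60,u.min()-40:u.max()+40,::-1],None,fx=2.5,fy=2.5))
```

```text
t 14.45 at [0.5074 0.1522 0.1594] shift [ 0.0043 -0.0015  0.0688] turn [ 0.0001  0.     -0.0002] w 0.334 F [ 0.5  1.3 -0.9] g 59.5
2347 [0.46514333 0.11567004 0.09982604] [0.5477635  0.19409645 0.15141752]
[ 0.50750965  0.15075132  0.00434175 -0.00226371] 0.15942271676124334
```

View pics/c1.png

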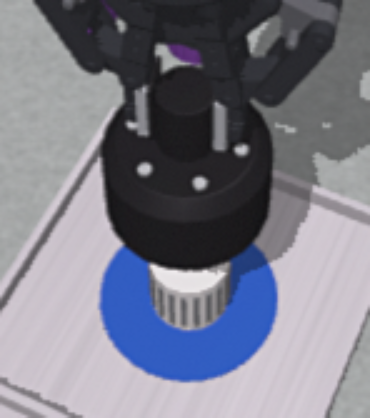

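The crop shows the cover hanging level, knob up, with its axis over the filter at (190,290) and the pad. Now lowering it.

jog_arm(motion="10 0.0045 -0.0015 0.01 0 0 0; 10 0.0045 -0.0015 0.04 0 0 0; 10 0.0045 -0.0015 0.07 0 0 0; 10 0.0045 -0.0015 0.09 0 0 0; 10 0.0045 -0.0015 0.09 0 0 0")

```text
time: 15.12
tool_pos: [0.5054, 0.1542, 0.1126]
tool_rot: [-0.001, 0.676, 0.737, -0.001]
contact_force: [0.4, 0.1, -1.4]
gripper_width: 0.334
grasp_force: 59.5
```

```bash
python3 go.py .5065 .1545 .064 5
```

```text
t 15.12 at [0.5054 0.1542 0.1126] shift [0.0004 0.0025 0.0971] turn [-0.0021  0.0001 -0.0002] w 0.334 F [ 0.4  0.1 -1.4] g 59.5
```

jog_arm(motion="10 0.0004 0.002 0.02 -0.001 0 0; 10 0.0004 0.002 0.045 -0.001 0 0; 10 0.0004 0.002 0.065 -0.001 0 0; 10 0.0004 0.002 0.08 -0.001 0 0; 10 0.0004 0.002 0.08 -0.001 0 0")

```text
time: 15.75
tool_pos: [0.5069, 0.1546, 0.0734]
tool_rot: [-0.0, 0.676, 0.737, -0.0]
contact_force: [-0.9, 0.6, -2.2]
gripper_width: 0.331
grasp_force: 59.5
```

```bash
python3 go.py .5065 .1545 .064 5
```

```text
t 15.75 at [0.5069 0.1546 0.0734] shift [-0.0001 -0.0007  0.0188] turn [-0.0001  0.0001 -0.0002] w 0.331 F [-0.9  0.6 -2.2] g 59.5
```

jog_arm(motion="10 0 0 0.005 0 0 0; 10 0 0 0.01 0 0 0; 10 0 0 0.015 0 0 0; 10 0 0 0.0185 0 0 0; 10 0 0 0.0185 0 0 0")

```text
time: 16.38
tool_pos: [0.5073, 0.1547, 0.0649]
tool_rot: [0.0, 0.676, 0.737, 0.0]
contact_force: [0.2, 0.6, -1.0]
gripper_width: 0.331
grasp_force: 59.5
```

```bash
python3 go.py .5065 .1545 .064 5
```

```text
t 16.38 at [0.5073 0.1547 0.0649] shift [-0.0002 -0.0017  0.0018] turn [ 0.0008 -0.     -0.0002] w 0.331 F [ 0.2  0.6 -1. ] g 59.5
```

jog_arm(motion="10 0 -0.0015 0.002 0 0 0; 10 0 -0.0015 0.003 0 0 0; 10 0 -0.0015 0.003 0 0 0; 10 0 -0.0015 0.003 0 0 0; 10 0 -0.0015 0.003 0 0 0")

```text
time: 17.0
tool_pos: [0.5069, 0.1546, 0.0641]
tool_rot: [0.001, 0.676, 0.737, 0.001]
contact_force: [-2.4, -0.4, 3.6]
gripper_width: 0.332
grasp_force: 60.0
```

Contact at about 5 N, so the cover is seated. Releasing it.

jog_arm(motion="45 0 0 0 0 0 0; 70 0 0 0 0 0 0; 85 0 0 0 0 0 0; 85 0 0 0 0 0 0; 85 0 0 0 0 0 0")

```text
time: 17.62
tool_pos: [0.5068, 0.1546, 0.0636]
tool_rot: [0.001, 0.676, 0.737, 0.001]
contact_force: [0.2, -0.3, 0.3]
gripper_width: 0.849
grasp_force: 0.0
```

jog_arm(motion="85 0 0 -0.02 0 0 0; 85 0 0 -0.1 0 0 0; 85 0 0 -0.2 0 0 0; 85 0 0 -0.3 0 0 0; 85 0 0 -0.35 0 0 0")

```text
time: 18.25
tool_pos: [0.5078, 0.1548, 0.2435]
tool_rot: [0.002, 0.676, 0.737, 0.003]
contact_force: [-0.3, 0.5, -0.0]
gripper_width: 0.846
grasp_force: 0.0
```

jog_arm(motion="85 -0.1 0 0 0 0 0; 85 -0.2 0 0 0 0 0; 85 -0.3 0 0 0 0 0; 85 -0.4 0 0 0 0 0; 85 -0.5 0 0 0 0 0")

```text
time: 18.88
tool_pos: [0.5282, -0.0961, 0.2396]
tool_rot: [0.001, 0.676, 0.737, 0.001]
contact_force: [0.5, 0.2, 0.8]
gripper_width: 0.849
grasp_force: 0.0
```

Run:
```python
from h import *
o=[]
print(state()["tool_pos"])
for c in("top","side"):
    f=grab_frame(c);W=cloud(f);col=f["color"].astype(int);o.append(f["color"][:,:,::-1])
    D=np.hypot(W[...,0]-.5065,W[...,1]-.1543)
    for n,a,b in(("knob",.088,.105),("shell",.053,.063)):
        P=W[(D<.06)&(W[...,2]>a)&(W[...,2]<b)]
        A=np.c_[P[:,:2]-P[:,:2].mean(0),np.ones(len(P))]
        print(c,n,len(P),cv2.minEnclosingCircle(P[:,:2].astype(np.float32)),np.median(P[:,2]),"slope",np.linalg.lstsq(A,P[:,2],rcond=None)[0][:2] if n=="knob" else "")
    P=W[(D<.07)&(col[...,2]>col[...,0]+60)];print(" pad",cv2.minEnclosingCircle(P[:,:2].astype(np.float32)))
    P=W[(np.hypot(W[...,0]-.598,W[...,1]+.308)<.03)&(W[...,2]>.084)&(W[...,2]<.1)];
    if len(P):print(" wk",cv2.minEnclosingCircle(P[:,:2].astype(np.float32)))
cv2.imwrite("pics/end.png",cv2.resize(np.hstack(o),(800,300)))
```

```text
[ 0.52824816 -0.09611902  0.23961647]
top knob 186 ((0.5071211457252502, 0.15468455851078033), 0.01500754151493311) 0.09570535698014421 slope [0.033027   0.06919583]
top shell 847 ((0.5074120759963989, 0.15438710153102875), 0.040414921939373016) 0.05718544455583807 slope 
 pad ((0.5069993734359741, 0.15490350127220154), 0.049981553107500076)
 wk ((0.5980546474456787, -0.30793043971061707), 0.015094990842044353)
side knob 408 ((0.5070919394493103, 0.15411539375782013), 0.015541646629571915) 0.09435031237110442 slope [ 0.03437354 -0.06655142]
side shell 1567 ((0.5061488747596741, 0.15495769679546356), 0.03877393901348114) 0.05631599812257604 slope 
 pad ((0.5066063404083252, 0.15476691722869873), 0.049735452979803085)
 wk ((0.5984366536140442, -0.3091067373752594), 0.01728387176990509)
```

View pics/end.png

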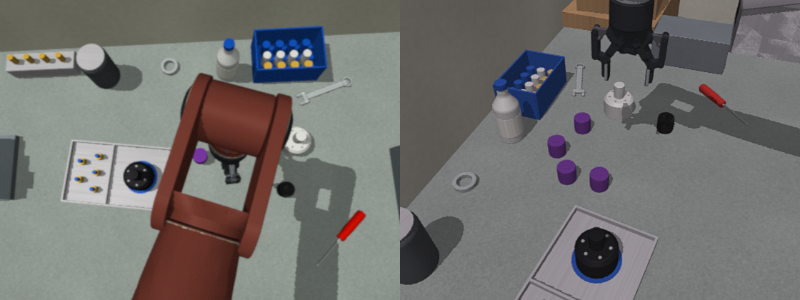

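The black cover sits knob up on the pad (top view (139,177), side view (597,252)). It is centred within about 0.5 mm, and its top is at 95 mm, so it is flat on the tray. The white cover hasn't moved and the gripper is clear.

```bash
python3 -c "
from plant import job_done;print(job_done())"
```

```text
the job is handed in; nothing more can be done
None
```

The job is handed in: the white filter stands on the blue pad under the black cover, which sits knob up, flat and centred to about 0.5 mm; the white cover was left where it was, and the clock read about 19 s.

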